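# Park the pump roller at the top of its gutter and close the keeper

## Task

Without gripping or lifting anything, use your fingertips to gently push the white roller that lies at the low end of the metal gutter up the slope and over the crest, until it rests against the stop plate at the top end and cannot roll back. Then gently push the steel keeper arm round on its post until it is fully closed across the gutter behind the roller, and leave everything like that. Leave the loose parts lying around alone.

Things in the scene. Friction and masses are not known exactly. Their poses are not given: they have to be found in the camera images.
- gutter: Plain metal gutter fixed to the table, 270 mm long (x), 86 wide (y). Origin: centre of its underside, on the table. +x points to its high end, +y to the side where the keeper's post stands, z up. The trough is 62 mm wide inside; side walls (outer faces at y = +-35) stand 10 mm above the floor all along, and a lip 10 mm above the floor closes the low end at x = -126 to -130 mm.
- gutter_crest (a point): Point on the gutter's floor at its crest, gutter x = 75, y = 0, height 31 mm. Floor profile (gutter frame): level at height 12 mm from x = -126 to -60 mm; climbs at 8 degrees from there to this crest; then falls at 10 degrees to the stop plate.
- gutter_stop (a point): Point on the near face of the stop plate at the high end, gutter x = 122, y = 0, height 46 mm. The plate is upright, 6 mm thick, its top 75 mm above the table.
- roller: White plastic cylinder, 40 mm diameter, 58 mm long, a steel bearing seat in each end, smooth and slippery, about 0.16 kg. Lies across the gutter on its level low part, rolls freely. Origin: its centre, 20 mm above the floor under it; its axes turn as it rolls. Once its centre is past the crest it rolls on to the stop plate by itself and rests there with its centre at gutter x = 102, height 46 mm.
- keeper_post (a point): The keeper's upright pivot axis at the height of the arm's middle: gutter x = 75, y = 47, height 53 mm (post and hub up to 19 mm diameter, top at 64 mm). The keeper is a flat steel arm on it, 6 mm thick, heights 46 to 60 mm above the table, its end 82 mm from this axis; it swings level with light friction (under 1 N at its end, no spring, stays where left).
- keeper (a joint): Angle (rad) of the keeper arm. At 0 it points from the post 140 degrees counter-clockwise (from above) from the gutter's +x: downhill and outward. It grows counter-clockwise as the arm is pushed in over the side wall and across the gutter. Fully closed, at its limit, is 2.27: straight across the gutter (towards -y), at x = 72 to 78 mm, just downhill of the parked roller. Starts at 0.1 to 0.55.
- keeper_peg (a point): Centre of the top of the small black upright peg (8 mm diameter) near the end of the keeper arm, 72 mm from the post's axis; its top is 80 mm above the table, 20 mm above the arm.
- spare_nozzle: bystander: slim metal filling nozzle, 19 x 70 x 16 mm, lying on the table; origin at the centre of its underside. Not to be disturbed.
- spare_knob_0: bystander: black star knob, 32 x 31 x 20 mm; origin at the centre of its underside. Not to be disturbed.
- spare_knob_1: bystander: black star knob, 32 x 31 x 20 mm; origin at the centre of its underside. Not to be disturbed.
- tee_fitting: bystander: grey block-shaped tee fitting, 29 x 34 x 16 mm; origin at the centre of its underside. Not to be disturbed.
- weight_1: bystander: small brass weight, 24 mm across, 26 mm tall; origin at the centre of its underside. Not to be disturbed.
- weight_0: bystander: larger brass weight, 32 mm across, 34 mm tall; origin at the centre of its underside. Not to be disturbed.
- sample_cup_0: bystander: white sample cup with a red lid, 60 mm across, 54 mm tall; origin at the centre of its underside. Not to be disturbed.
Things that resemble listed ones, but are neither listed nor needed, are in the scene too. Of the things that look like the roller, the largest one is meant.

How it is judged:
By the outcome, as a careful person would: the job done as asked, in the order asked, and still so for the second after the job is handed in, with the robot touching nothing.
It also fails if it takes over 58 s, if anything falls off the work surface, if the arm or the gripper's body presses on something with over 40 N, if the wrist force passes 120 N, or if a joint passes its speed limit or range.

## Robot

A 7-joint arm with a two-finger parallel gripper is mounted at the origin on a cart in front of the work surface, level with it; the furniture and walls round the work are solid. World frame = base frame: x ahead of the robot, y to its left, z up, the work surface at z = 0. Lengths are in m, angles in rad, forces in N, time in s.
With the tool pointing down it reaches from about 0.4 to 0.875 m from the base axis. Payload 19.3 kg.
Tool frame: the origin (TCP) lies at the very end of the fingers, on their centre line; the grasp point (between the pads) lies 19 mm behind it; z points along the fingers, y is the direction in which the jaws open and shut (so a half turn about z gives the same grasp; the last joint's range is limited). The gripper opens to 85 mm and grips with 20 to 120 N. Pads are 22 mm wide; open, the fingers measure 114 mm over their backs; the gripper's body (76 mm by 85 mm) begins 54 mm behind the grasp point. The pads swing forward as they close: fully open they stand 13 mm farther back than shut.
Start: joints at [1.157, 0.521, -0.036, 1.599, 0.021, 1.021, -0.113], TCP at [0.211, -0.588, 0.231] pointing down, gripper open.
Joint ranges: [-2.91, 2.91], [-0.3, 2.13], [-1.5, 1.42], [0.17, 2.43], [-1.26, 4.41], [0.16, 1.93], [-2.52, 2.52]. Speed limits (rad/s): [1.89, 1.89, 2.39, 2.39, 3.01, 3.01, 3.01].

## Interface

Orientations are given as [roll, pitch, yaw] about the fixed x, y, z axes, in that order (R = Rz(yaw) Ry(pitch) Rx(roll)).
In Python, from workcell import bot, vision, job_done gives the robot as it stands.
- The arm moves only by the tool arm_command, never from a script. Its arguments are lists of equal length, an entry for each row: "gripper": the finger opening in cm, from 0 to 8.54; "slide": the shift along the tool's x, y, z in cm, a list of three; "turn": the turn, a rotation vector about the tool's x, y, z in degrees, a list of three. A call has 1 to 5 rows; each row is the pose to reach, as a shift and turn from the pose commanded when the call began, along the tool's axes at that moment; what a row does not reach only later rows make up. A row lasts 1/8 s, in which the tool goes at most 62.5 mm and 10.7 degrees, less where a joint would pass 70% of its speed; a pose out of reach is approached as far as the arm can. A call with a gripper value outside its range is refused whole. The fingers move at their own pace and stop on an object; "force" is the grip in N (left out, the last holds). Time passes only in rows, so rows that repeat a pose let the fingers close. It gives the time, the measured TCP pose, the force and the opening at its end, in the units of the state.
- bot.observe(): the state, without advancing time (a new reading comes with each control period).
- vision.grab_frame(name): name is "side" or "top" or "wrist"; returns the picture (400x640x3 uint8, blue, green, red); there is no depth.
- vision.camera_model(name): a dict with "mtx" (3x3 intrinsics, pixels), "T" (4x4, takes a point from camera to world coordinates). Camera axes: x right, y down, z forward; pixel columns grow to the right and rows downward; lengths in m; the calibration is good to about 2 mm. The wrist camera is an equidistant fisheye: a pixel r from the principal point sees the ray r / f radians off the axis. A picture is of the moment at which its call begins: read the wrist's pose just before it. camera_model takes no time and is no camera call; for the wrist camera it gives the pose at the moment of the call.
- job_done(): hands the job in, once; it reports no verdict.
The state is a dict: "clock": time; "qpos": joint angles; "qd": joint speeds; "joint_efforts": joint torques, N m; "position": TCP position; "tool_rot": TCP orientation; "force": force on the tool from outside, world axes, zero at the start; "moment": the same for the moment, N m; "grip_width": finger opening in m.
Only numpy, scipy, OpenCV 4.12 (cv2) and the standard library are available. Lean on these libraries where they do the work, as an engineer would, in place of code of your own. Each camera call takes 0.05 s, during which the arm holds its last target. There are 200 camera calls.

## Working session

There is one attempt and no reset: what is moved stays moved. The work goes in short steps, Python scripts to look and compute and a tool call to move; the robot and the scene stay as the last step left them, time stands still between calls to the robot, and variables do not carry over. Pictures are saved under pics/ and viewed, about 8 in all and at most 12, crops included, and the job is handed in when it is done.

Besides the shell and the picture viewer there is one more tool, called by a JSON object that holds its "method" and its "body". arm_command: Moves the arm, as the interface text tells. Its arguments: {"type":"object","properties":{"gripper":{"type":"array","items":{"type":"number"}},"slide":{"type":"array","items":{"type":"array","items":{"type":"number"}}},"turn":{"type":"array","items":{"type":"array","items":{"type":"number"}}},"force":{"type":"number"}},"required":["gripper","slide","turn"]}

```bash
mkdir -p pics; ls; python3 - <<'E'
from workcell import bot, vision
import cv2
print(bot.observe())
for n in ("top","side"):
    f=vision.grab_frame(n); cv2.imwrite(f"pics/{n}0.png",f); print(n,vision.camera_model(n))
E
```

```text
pics
{'clock': 0.0, 'qpos': array([ 1.15680263,  0.52199265, -0.0363365 ,  1.59999977,  0.0211773 ,
        1.02109724, -0.11279533]), 'qd': array([ 0.00011739,  0.00048716,  0.00029805,  0.0002302 ,  0.00054778,
        0.00123368, -0.00091005]), 'joint_efforts': array([-1.56027894e-03, -9.27111125e+01,  1.97931938e+00, -3.69940138e+01,
        1.78863649e-02,  8.16744257e-03,  1.77174320e-05]), 'position': array([ 0.21052691, -0.58812035,  0.23074188]), 'tool_rot': array([-3.14048098e+00,  5.56137351e-05,  3.43784293e-01]), 'force': array([-0.44927706, -0.06250718,  0.31196283]), 'moment': array([-0.00782832, -0.02626531,  0.02844598]), 'grip_width': 0.08534253096703241}
top {'mtx': array([[390.05939549,   0.        , 320.01446209],
       [  0.        , 390.05939549, 202.06389096],
       [  0.        ,   0.        ,   1.        ]]), 'T': array([[-0.02071235, -0.99780098,  0.06296186,  0.44933017],
       [-0.99881793,  0.02342113,  0.04259338, -0.25673013],
       [-0.04397435, -0.06200523, -0.99710662,  0.9348543 ],
       [ 0.        ,  0.        ,  0.        ,  1.        ]])}
side {'mtx': array([[445.88972463,   0.        , 316.36030764],
       [  0.        , 445.88972463, 197.66302656],
       [  0.        ,   0.        ,   1.        ]]), 'T': array([[-0.98130208, -0.08663943,  0.17187156,  0.34921038],
       [-0.1924676 ,  0.44896058, -0.872577  ,  0.55279702],
       [-0.00156398, -0.88934133, -0.45724124,  0.50927508],
       [ 0.        ,  0.        ,  0.        ,  1.        ]])}
```

View pics/top0.png

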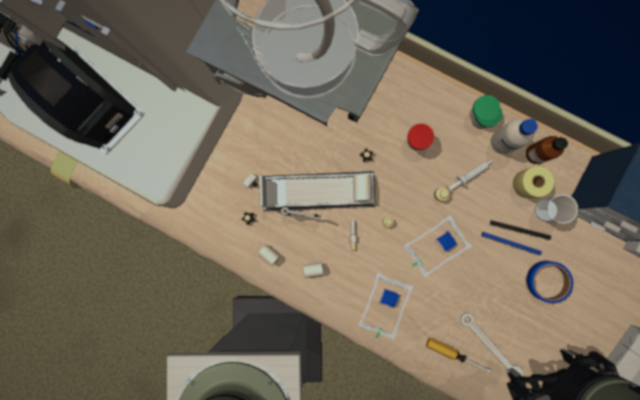

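View pics/side0.png

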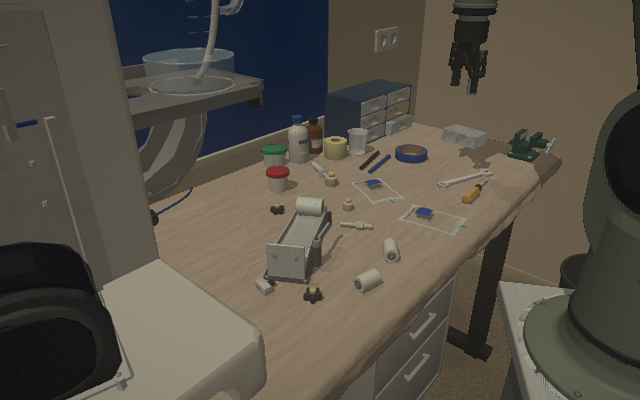

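```bash
python3 - <<'E'
import cv2, numpy as np
t=cv2.imread("pics/top0.png")[155:265,232:408]; s=cv2.imread("pics/side0.png")[185:305,240:400]
a=cv2.resize(t,None,fx=4.5,fy=4.5,interpolation=cv2.INTER_CUBIC)
def grid(a,x0,y0,w,h,k):
    for x in range((x0//20+1)*20,x0+w,20):
        cv2.line(a,(int((x-x0+.5)*k),0),(int((x-x0+.5)*k),6),(0,255,255),1);cv2.putText(a,str(x),(int((x-x0+.5)*k)-10,18),0,.4,(0,255,255),1)
    for y in range((y0//20+1)*20,y0+h,20):
        cv2.line(a,(0,int((y-y0+.5)*k)),(6,int((y-y0+.5)*k)),(0,255,255),1);cv2.putText(a,str(y),(8,int((y-y0+.5)*k)+4),0,.4,(0,255,255),1)
grid(a,232,155,176,110,4.5); cv2.imwrite("pics/topz.png",a)
b=cv2.resize(s,None,fx=4.9,fy=4.9,interpolation=cv2.INTER_CUBIC)
grid(b,240,185,160,120,4.9); cv2.imwrite("pics/sidez.png",b)
E
```

```text
(no output)
```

View pics/topz.png

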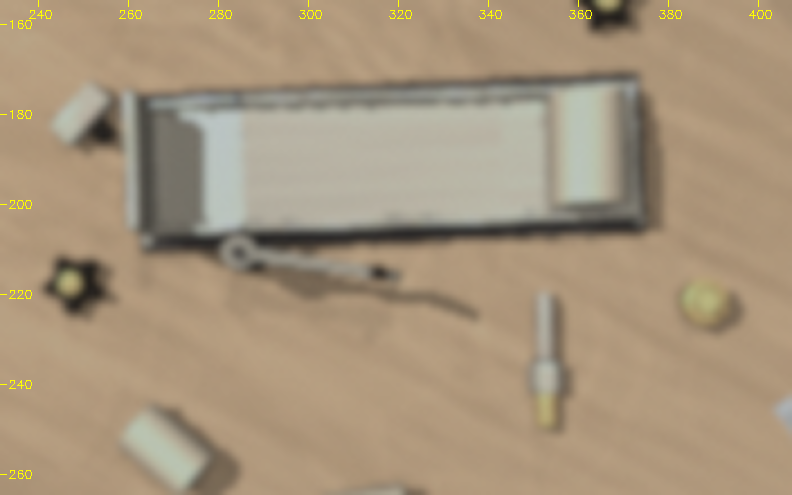

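View pics/sidez.png

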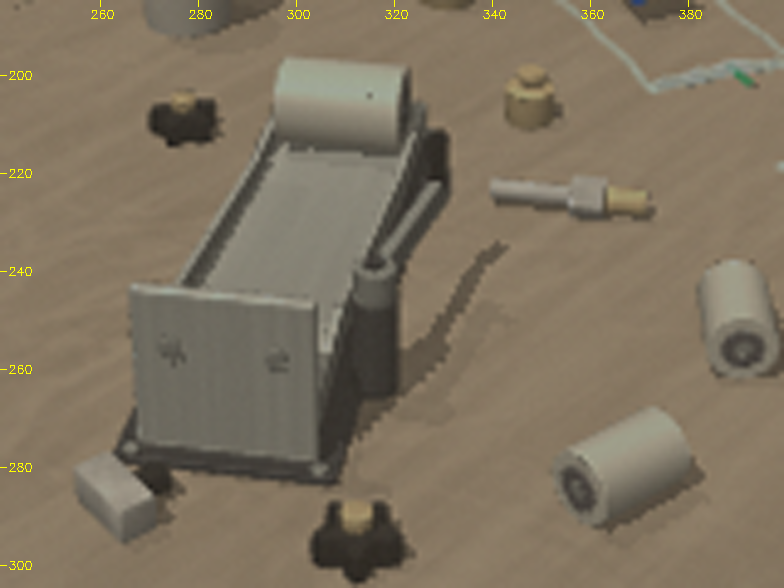

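```bash
cat > h.py <<'E'
from workcell import bot, vision
import cv2, numpy as np
from scipy.optimize import least_squares
from scipy.spatial.transform import Rotation as R
def proj(n,P):
    m=vision.camera_model(n); T=np.linalg.inv(m["T"]); c=np.atleast_2d(P)@T[:3,:3].T+T[:3,3]
    p=c@m["mtx"].T; return p[:,:2]/p[:,2:]
def ray(n,uv,z):
    m=vision.camera_model(n); d=m["T"][:3,:3]@np.linalg.solve(m["mtx"],[*uv,1]); o=m["T"][:3,3]
    return o+d*(z-o[2])/d[2]
def g2w(p,P):
    c,s=np.cos(p[2]),np.sin(p[2]); P=np.atleast_2d(P); return np.c_[p[0]+c*P[:,0]-s*P[:,1],p[1]+s*P[:,0]+c*P[:,1],P[:,2]]
E
python3 - <<'E'
from h import *
def pts(q):
    w,a=q[3],q[4]+np.radians(140)
    peg=[.075+.072*np.cos(a),.047+.072*np.sin(a),.08]
    T=[[.075,.047,.064],[.128,w,.075],[.128,-w,.075],[-.135,-.043,.003],[-.135,.043,.003],peg]
    S=[[.075,.047,.064],[.128,w,.075],[.128,-w,.075],peg]
    return T,S
Tm=np.array([[284.5,210.3],[260.3,205.7],[260,175.7],[373,171.5],[374.8,206],[316,214.5]])
Sm=np.array([[316,238.5],[304.5,248],[267,243.5],[328.5,213]])
def f(q):
    T,S=pts(q); return np.r_[(proj("top",g2w(q,T))-Tm).ravel(),(proj("side",g2w(q,S))-Sm).ravel()]
p0=ray("top",(318,191),.02); 
s=least_squares(f,[p0[0],p0[1],1.55,.035,.3],loss="soft_l1"); print(s.x); print(f(s.x).reshape(-1,2).round(1))
q=s.x; 
def fr(r): return (proj("top",g2w(q,[[r[0]+.029*0,r[1],.052]]))-[361.7,187]).ravel()
r=least_squares(fr,[-.09,0]).x; print("roller gutter",r, "world",g2w(q,[[r[0],r[1],.032]]))
for n,uv,z in [("nozzle_tip",(352,220),.01),("nozzle end",(352.5,249),.01),("weight1",(388,221),.02),("smallblock",(248,181),.01),("knob",(247,217.5),.01),("knob2",(367,155),.01),("cup",(421,137),.05)]:
    w=ray("top",uv,z); c,s_=np.cos(q[2]),np.sin(q[2]); d=w[:2]-q[:2]; print(n,w.round(3),"gutter",(c*d[0]+s_*d[1]).round(3),(-s_*d[0]+c*d[1]).round(3))
o=bot.observe(); print(g2w(q,[[-.13,0,.05],[.122,0,.05]]), R.from_euler('xyz',o["tool_rot"]).as_matrix().round(3))
cm=vision.camera_model("wrist"); print(cm, o["position"])
E
```

```text
[ 0.53429487 -0.21276368  1.59269747  0.03383137  0.53395309]
[[-0.2  0.9]
 [-0.6  0.5]
 [-1.3  0.3]
 [ 0.6 -0.8]
 [ 0.6  0.6]
 [-0.3  0.3]
 [ 0.3 -1.3]
 [-0.8 -0.8]
 [-0.7  0.1]
 [-0.2 -1. ]]
roller gutter [-0.1014696  -0.00051725] world [[ 0.53703412 -0.31419762  0.032     ]]
nozzle_tip [ 0.464 -0.292  0.01 ] gutter -0.078 0.073
nozzle end [ 0.395 -0.291  0.01 ] gutter -0.076 0.141
weight1 [ 0.459 -0.375  0.02 ] gutter -0.161 0.079
smallblock [ 0.563 -0.045  0.01 ] gutter 0.167 -0.032
knob [ 0.475 -0.042  0.01 ] gutter 0.172 0.056
knob2 [ 0.617 -0.332  0.01 ] gutter -0.121 -0.081
cup [ 0.648 -0.452  0.05 ] gutter -0.241 -0.108
[[ 0.53714179 -0.34273251  0.05      ]
 [ 0.53162314 -0.09079294  0.05      ]] [[ 0.941  0.337 -0.   ]
 [ 0.337 -0.941  0.001]
 [-0.    -0.001 -1.   ]]
{'mtx': array([[309.70691629,   0.        , 316.08154349],
       [  0.        , 309.70691629, 198.66353354],
       [  0.        ,   0.        ,   1.        ]]), 'T': array([[ 3.36405219e-01, -8.89395291e-01, -3.09527940e-01,
         2.91074080e-01],
       [-9.41717301e-01, -3.17633055e-01, -1.10805090e-01,
        -5.58933241e-01],
       [ 2.33220302e-04,  3.28763227e-01, -9.44412350e-01,
         3.73588646e-01],
       [ 0.00000000e+00,  0.00000000e+00,  0.00000000e+00,
         1.00000000e+00]])} [ 0.21051908 -0.58815664  0.23077824]
```

```bash
cat >> h.py <<'E'
G=np.array([.5343,-.2128,1.5927])
def plan(gx,gy,z,gyaw):
    """slide (cm) and turn (deg) from measured pose to gutter-frame TCP target, tool down, tool x at gyaw deg in gutter frame"""
    o=bot.observe(); M=R.from_euler('xyz',o["tool_rot"])
    t=g2w(G,[[gx,gy,z]])[0]; N=R.from_euler('xyz',[np.pi,0,G[2]+np.radians(gyaw)])
    return (M.inv().apply(t-o["position"])*100).round(2), (M.inv()*N).as_rotvec(degrees=True).round(1)
def state():
    o=bot.observe(); d=o["position"]-[*G[:2],0]; c,s=np.cos(G[2]),np.sin(G[2])
    print("t",round(o["clock"],2),"gutter mm",(1e3*np.array([c*d[0]+s*d[1],-s*d[0]+c*d[1],d[2]])).round(1),"yaw",np.degrees(o["tool_rot"][2]-G[2]).round(1),"F",o["force"].round(1),"q7",o["qpos"][6].round(2),"grip",o["grip_width"].round(4))
E
python3 -c "
from h import *
state(); print(plan(-.150,0,.15,0))"
```

```text
Traceback (most recent call last):
  File "h.py", line 21, in state
    print("t",round(o["clock"],2),"gutter mm",(1e3*np.array([c*d[0]+s*d[1],-s*d[0]+c*d[1],d[2]])).round(1),"yaw",np.degrees(o["tool_rot"][2]-G[2]).round(1),"F",o["force"].round(1),"q7",o["qpos"][6].round(2),"grip",o["grip_width"].round(4))
                                                                                                                                                                                                                      ^^^^^^^^^^^^^^^^^^^^^
AttributeError: 'float' object has no attribute 'round'
```

```bash
sed -i 's/o\["grip_width"\].round(4)/round(o["grip_width"],4)/' h.py; python3 -c "
from h import *
state(); print(plan(-.150,0,.15,0))"
```

```text
t 0.1 gutter mm [-368.2  331.9  230.8] yaw -71.6 F [ 0.2  0.5 -0.8] q7 -0.11 grip 0.0855
(array([ 38.39, -10.19,   8.09]), array([ -0.1,  -0. , -71.6]))
```

{"method": "arm_command", "body": {"gripper": [0, 0, 0, 0, 0], "slide": [[4, -1, 0], [9, -2.4, 0], [14.5, -3.9, 0], [20, -5.3, 0], [25, -6.6, 0]], "turn": [[0, 0, -8], [0, 0, -18], [0, 0, -28], [0, 0, -38], [0, 0, -48]], "force": 20}}

```text
clock: 0.72
position: [0.4253, -0.4406, 0.2312]
tool_rot: [-3.141, -0.0, 1.188]
force: [-0.0, -1.5, -0.2]
grip_width: -0.0001
```

```bash
python3 -c "
from h import *
state(); print(plan(-.150,0,.15,0))"
```

```text
t 0.72 gutter mm [-225.3  114.   231.2] yaw -23.2 F [-0.  -1.5 -0.2] q7 0.19 grip -0.0001
(array([11.41,  7.51,  8.12]), array([ -0. ,  -0. , -23.2]))
```

{"method": "arm_command", "body": {"gripper": [0, 0, 0, 0, 0], "slide": [[3.5, 2.3, 1], [7, 4.6, 3.5], [9.5, 6.3, 6], [11.2, 7.4, 7.8], [11.3, 7.5, 8.1]], "turn": [[0, 0, -7], [0, 0, -14], [0, 0, -20], [0, 0, -23], [0, 0, -23.2]]}}

```text
clock: 1.35
position: [0.5363, -0.3649, 0.1489]
tool_rot: [-3.14, -0.001, 1.587]
force: [-0.3, 0.2, 0.1]
grip_width: 0.0001
```

```bash
python3 -c "
from h import *
f=vision.grab_frame('wrist'); cv2.imwrite('pics/w1.png',f)
state(); print(plan(-.150,0,.027,0)); print(vision.camera_model('wrist')['T'])"
```

```text
t 1.4 gutter mm [-153.1    1.9  149.4] yaw -0.4 F [-1.   0.6  0.9] q7 0.3 grip -0.0001
(array([ 0.31,  0.21, 12.24]), array([-0.1, -0. , -0.4]))
[[ 0.99989798  0.01394285  0.00310309  0.53545235]
 [ 0.01418807 -0.94433127 -0.32869005 -0.28055113]
 [-0.00165253  0.32870055 -0.94443275  0.29229757]
 [ 0.          0.          0.          1.        ]]
```

View pics/w1.png

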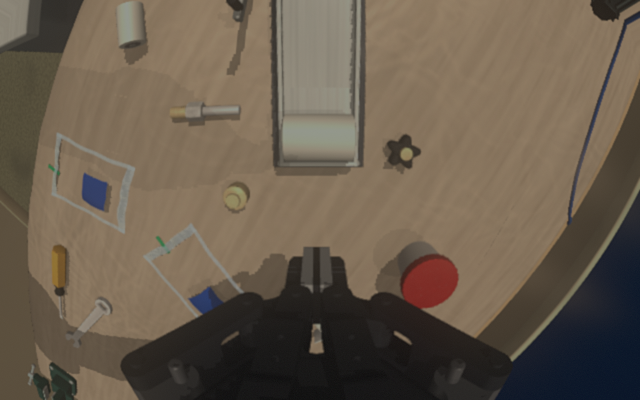

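```bash
cat >> h.py <<'E'
def wray(uv,z,T=None):
    m=vision.camera_model("wrist"); T=m["T"] if T is None else T; K=m["mtx"]
    d=np.array([(uv[0]-K[0,2]),(uv[1]-K[1,2])])/K[0,0]; th=np.hypot(*d); v=np.r_[d/th*np.sin(th),np.cos(th)]
    v=T[:3,:3]@v; w=T[:3,3]+v*(z-T[2,3])/v[2]; e=w[:2]-G[:2]; c,s=np.cos(G[2]),np.sin(G[2])
    return (1e3*np.array([c*e[0]+s*e[1],-s*e[0]+c*e[1]])).round(1)
E
python3 -c "
from h import *
for n,uv,z in [('lowL',(273,166.5),.003),('lowR',(363.5,166.5),.003),('rolL',(281,135),.04),('rolR',(356,135),.04),('wallL',(275,2),.03),('wallR',(362,2),.03),('rolrear',(318,163),.027),('rolfront',(318,113),.045)]: print(n,wray(uv,z))"
```

```text
lowL [-135.3   42.9]
lowR [-135.9  -44.4]
rolL [-100.1   29.7]
rolR [-100.5  -31.7]
wallL [14.7 34.4]
wallR [ 14.3 -38.2]
rolrear [-127.    -0.5]
rolfront [-82.2  -0.7]
```

{"method": "arm_command", "body": {"gripper": [0, 0, 0, 0, 0], "slide": [[0, 0.1, 3], [0, 0.2, 7], [0, 0.2, 10.5], [0, 0.2, 12.1], [0, 0.2, 12.1]], "turn": [[0, 0, -0.2], [0, 0, -0.4], [0, 0, -0.4], [0, 0, -0.4], [0, 0, -0.4]]}}

```text
clock: 2.02
position: [0.5375, -0.3665, 0.0294]
tool_rot: [-3.141, 0.0, 1.592]
force: [0.1, -0.4, 0.8]
grip_width: -0.0001
```

```bash
python3 -c "
from h import *
state(); print(plan(-.132,0,.028,0))"
```

```text
t 2.02 gutter mm [-1.538e+02  1.000e-01  2.940e+01] yaw -0.0 F [ 0.1 -0.4  0.8] q7 0.25 grip -0.0001
(array([2.18, 0.01, 0.14]), array([-0.,  0., -0.]))
```

{"method": "arm_command", "body": {"gripper": [0, 0, 0, 0, 0], "slide": [[0.9, 0, 0], [1.5, 0, 0], [1.9, 0, 0], [2.3, 0, 0], [2.7, 0, 0]], "turn": [[0, 0, 0], [0, 0, 0], [0, 0, 0], [0, 0, 0], [0, 0, 0]]}}

```text
clock: 2.65
position: [0.5374, -0.3387, 0.0294]
tool_rot: [3.142, 0.0, 1.593]
force: [0.7, -1.1, -0.3]
grip_width: -0.0001
```

```bash
python3 -c "
from h import *
state()"
```

```text
t 2.65 gutter mm [-126.    -0.4   29.4] yaw 0.0 F [ 0.7 -1.1 -0.3] q7 0.21 grip -0.0001
```

{"method": "arm_command", "body": {"gripper": [0, 0, 0, 0, 0], "slide": [[0.5, 0, 0.1], [1.2, 0, 0.1], [2.0, 0, 0.1], [2.8, 0, 0.1], [3.6, 0, 0.1]], "turn": [[0, 0, 0], [0, 0, 0], [0, 0, 0], [0, 0, 0], [0, 0, 0]]}}

```text
clock: 3.28
position: [0.5366, -0.3023, 0.0283]
tool_rot: [3.142, -0.0, 1.594]
force: [0.2, 0.6, -1.1]
grip_width: 0.0003
```

```bash
python3 -c "
from h import *
state(); f=vision.grab_frame('wrist'); cv2.imwrite('pics/w2.png',f[:300]); print(wray((318,100),.04))"
```

```text
t 3.27 gutter mm [-89.5  -0.4  28.3] yaw 0.1 F [ 0.2  0.6 -1.1] q7 0.15 grip 0.0003
[-5.1 -2. ]
```

View pics/w2.png

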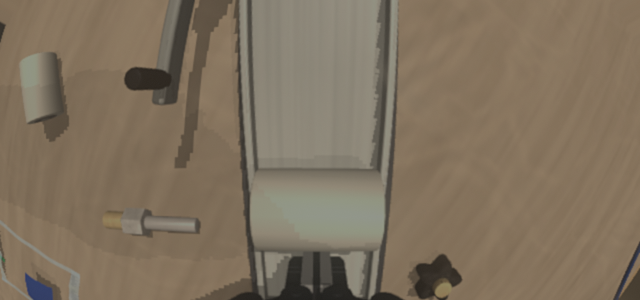

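{"method": "arm_command", "body": {"gripper": [0, 0, 0, 0, 0], "slide": [[0.8, 0, -0.1], [1.7, 0, -0.23], [2.6, 0, -0.36], [3.5, 0, -0.48], [4.4, 0, -0.6]], "turn": [[0, 0, 0], [0, 0, 0], [0, 0, 0], [0, 0, 0], [0, 0, 0]]}}

```text
clock: 3.95
position: [0.5356, -0.2583, 0.0344]
tool_rot: [3.142, -0.0, 1.594]
force: [0.1, 0.5, 0.5]
grip_width: -0.0001
```

```bash
python3 -c "
from h import *
state()"
```

```text
t 3.95 gutter mm [-45.5  -0.3  34.4] yaw 0.0 F [0.1 0.5 0.5] q7 0.07 grip -0.0001
```

{"method": "arm_command", "body": {"gripper": [0, 0, 0, 0, 0], "slide": [[0.8, 0, -0.11], [1.7, 0, -0.24], [2.6, 0, -0.37], [3.5, 0, -0.49], [4.4, 0, -0.62]], "turn": [[0, 0, 0], [0, 0, 0], [0, 0, 0], [0, 0, 0], [0, 0, 0]]}}

```text
clock: 4.58
position: [0.5346, -0.2144, 0.0406]
tool_rot: [3.142, -0.0, 1.593]
force: [0.8, -0.0, 0.4]
grip_width: 0.0002
```

```bash
python3 -c "
from h import *
state()"
```

```text
t 4.58 gutter mm [-1.6 -0.3 40.6] yaw 0.0 F [ 0.8 -0.   0.4] q7 0.0 grip 0.0002
```

{"method": "arm_command", "body": {"gripper": [0, 0, 0, 0, 0], "slide": [[0.8, 0, -0.11], [1.6, 0, -0.22], [2.4, 0, -0.34], [3.2, 0, -0.45], [3.8, 0, -0.54]], "turn": [[0, 0, 0], [0, 0, 0], [0, 0, 0], [0, 0, 0], [0, 0, 0]]}}

```text
clock: 5.2
position: [0.5338, -0.1764, 0.046]
tool_rot: [3.142, -0.0, 1.594]
force: [0.9, -0.5, 0.5]
grip_width: 0.0004
```

```bash
python3 -c "
from h import *
state(); f=vision.grab_frame('wrist'); cv2.imwrite('pics/w3.png',f[:300])"
```

```text
t 5.2 gutter mm [36.4 -0.3 46. ] yaw 0.1 F [ 0.9 -0.5  0.5] q7 -0.06 grip 0.0004
```

View pics/w3.png

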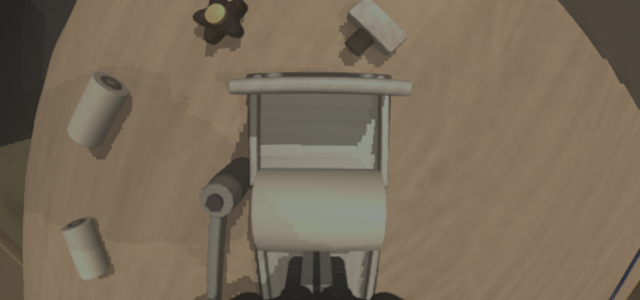

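{"method": "arm_command", "body": {"gripper": [0, 0, 0, 0, 0], "slide": [[0.4, 0, -0.06], [0.8, 0, -0.1], [1.2, 0, -0.1], [1.5, 0, -0.1], [1.5, 0, -0.1]], "turn": [[0, 0, 0], [0, 0, 0], [0, 0, 0], [0, 0, 0], [0, 0, 0]]}}

```text
clock: 5.88
position: [0.5334, -0.1617, 0.0469]
tool_rot: [-3.142, -0.0, 1.594]
force: [-0.2, 0.3, -0.1]
grip_width: -0.0001
```

```bash
python3 -c "
from h import *
state(); print(plan(.02,0,.13,0))"
```

```text
t 5.88 gutter mm [51.1 -0.3 46.9] yaw 0.1 F [-0.2  0.3 -0.1] q7 -0.09 grip -0.0001
(array([-3.11, -0.03, -8.31]), array([-0. , -0. ,  0.1]))
```

{"method": "arm_command", "body": {"gripper": [0, 0, 0, 0, 0], "slide": [[-1.5, 0, -0.3], [-3, 0, -2.5], [-3.5, 0, -6], [-4, 0, -8.3], [-4, 0, -8.3]], "turn": [[0, 0, 0], [0, 0, 0], [0, 0, 0], [0, 0, 0], [0, 0, 0]]}}

```text
clock: 6.5
position: [0.5349, -0.204, 0.1316]
tool_rot: [3.139, 0.001, 1.591]
force: [0.2, -0.1, 0.0]
grip_width: 0.0002
```

```bash
python3 -c "
from h import *
state(); f=vision.grab_frame('wrist'); cv2.imwrite('pics/w4.png',f); np.save('T4.npy',vision.camera_model('wrist')['T'])"
```

```text
t 6.5 gutter mm [  8.8  -0.8 131.6] yaw -0.1 F [ 0.2 -0.1  0. ] q7 0.04 grip 0.0002
```

View pics/w4.png

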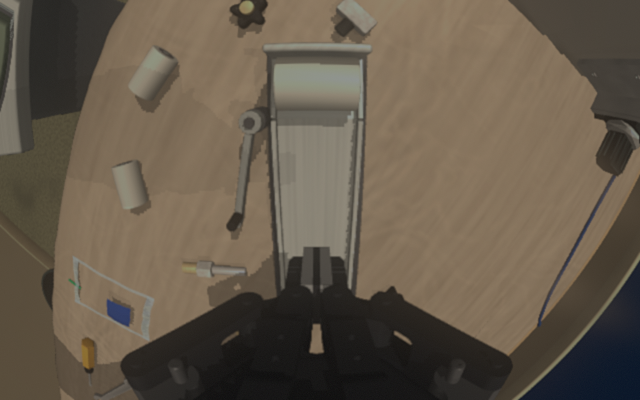

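```bash
python3 -c "
from h import *
T=np.load('T4.npy')
for n,uv,z in [('peg',(234,223),.08),('pegbase',(238,212),.06),('hub',(251.5,122),.064),('rolrear',(317,110),.046),('rolfront',(317,65),.05)]: print(n,wray(uv,z,T))
a=np.radians(140)+.534; print('pred peg',75+72*np.cos(a),47+72*np.sin(a))
print(plan(-.0,.110,.13,-99.4))"
```

```text
peg [ 9.5 56.3]
pegbase [ 9.8 58.1]
hub [77.2 42.9]
rolrear [83.6 -1.8]
rolfront [116.3  -1.8]
pred peg 3.9676365375914315 58.76449492941722
(array([ -0.95, -11.03,   0.04]), array([ 0.1, -0. , 99.4]))
```

{"method": "arm_command", "body": {"gripper": [0, 0, 0, 0, 0], "slide": [[0, -2, 0], [0.1, -4, 0], [0.2, -6, 0], [0.3, -8, 0], [0.4, -10, 0]], "turn": [[0, 0, 9], [0, 0, 19], [0, 0, 29], [0, 0, 39], [0, 0, 49]]}}

```text
clock: 7.18
position: [0.4332, -0.2004, 0.1292]
tool_rot: [-3.141, 0.001, 0.732]
force: [-0.2, -0.9, -1.1]
grip_width: -0.0
```

```bash
python3 -c "
from h import *
state(); print(plan(.013,.1,.067,-99.4))"
```

```text
t 7.17 gutter mm [ 14.6 100.9 129.2] yaw -49.3 F [-0.2 -0.9 -1.1] q7 -0.63 grip -0.0
(array([-0.03,  0.18,  6.22]), array([-0. ,  0.1, 50.1]))
```

{"method": "arm_command", "body": {"gripper": [0, 0, 0, 0, 0], "slide": [[0, 0, 0], [0, 0.1, 1.5], [0, 0.1, 3.5], [0, 0.1, 5.5], [0, 0.1, 6.3]], "turn": [[0, 0, 10], [0, 0, 20], [0, 0, 30], [0, 0, 40], [0, 0, 49.5]]}}

```text
clock: 7.8
position: [0.434, -0.2011, 0.0653]
tool_rot: [3.141, 0.003, -0.131]
force: [0.7, 0.0, 0.0]
grip_width: -0.0005
```

```bash
python3 -c "
from h import *
state(); f=vision.grab_frame('wrist'); cv2.imwrite('pics/w5.png',f)"
```

```text
t 7.8 gutter mm [ 13.9 100.1  65.3] yaw -98.8 F [0.7 0.  0. ] q7 -1.3 grip -0.0005
```

View pics/w5.png

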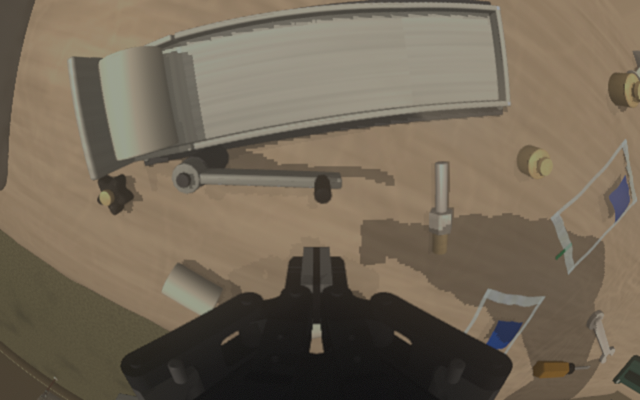

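```bash
cat >> h.py <<'E'
def arc(ths,d=15.,r=72.,z=66.5):
    for th in ths:
        a=np.radians(th); p=np.array([75+r*np.cos(a)+d*np.sin(a),47+r*np.sin(a)-d*np.cos(a),z])/1e3
        print(th,*plan(*p,th-270 if False else th-270))
E
python3 -c "
from h import *
arc([170.6],d=24);arc([170.6],d=18); arc([170.6,175,180,185,190])"
```

```text
170.6 [ 1.85  0.33 -0.18] [-0.   0.2  0.1]
170.6 [ 2.45  0.33 -0.18] [-0.   0.2  0.1]
170.6 [ 2.75  0.33 -0.18] [-0.   0.2  0.1]
175 [ 3.31  0.42 -0.18] [-0.   0.2 -4.3]
180 [ 3.95  0.48 -0.18] [-0.   0.2 -9.3]
185 [ 4.59  0.48 -0.18] [ -0.    0.2 -14.3]
190 [ 5.23  0.42 -0.19] [ -0.    0.2 -19.3]
```

{"method": "arm_command", "body": {"gripper": [0, 0, 0, 0, 0], "slide": [[0.9, 0.2, -0.1], [1.8, 0.3, -0.15], [2.4, 0.3, -0.15], [2.8, 0.3, -0.15], [3.3, 0.4, -0.15]], "turn": [[0, 0, 0], [0, 0, 0], [0, 0, 0], [0, 0, 0], [0, 0, -4]]}}

```text
clock: 8.48
position: [0.4673, -0.209, 0.0685]
tool_rot: [-3.142, 0.0, -0.054]
force: [-0.4, 0.1, -0.2]
grip_width: -0.0
```

```bash
python3 -c "
from h import *
state(); arc([180,186,192,198,204])"
```

```text
t 8.47 gutter mm [ 5.2 66.9 68.5] yaw -94.4 F [-0.4  0.1 -0.2] q7 -1.25 grip -0.0
180 [0.51 0.18 0.2 ] [-0.   0.  -4.4]
186 [1.28 0.24 0.2 ] [ -0.    0.  -10.4]
192 [2.04 0.22 0.2 ] [ -0.    0.  -16.4]
198 [2.81 0.12 0.2 ] [ -0.    0.  -22.4]
204 [ 3.56 -0.06  0.2 ] [ -0.    0.  -28.4]
```

{"method": "arm_command", "body": {"gripper": [0, 0, 0, 0, 0], "slide": [[0.5, 0.2, 0.1], [1.3, 0.2, 0.1], [2.0, 0.2, 0.1], [2.8, 0.1, 0.1], [3.6, -0.1, 0.1]], "turn": [[0, 0, -4.4], [0, 0, -10.4], [0, 0, -16.4], [0, 0, -22.4], [0, 0, -28.4]]}}

```text
clock: 9.1
position: [0.5033, -0.2103, 0.0675]
tool_rot: [3.142, 0.0, 0.443]
force: [-1.9, -0.7, 0.5]
grip_width: 0.0003
```

```bash
python3 -c "
from h import *
state(); arc([210,216,222,228,234]); f=vision.grab_frame('wrist'); cv2.imwrite('pics/w6.png',f[:300])"
```

```text
t 9.1 gutter mm [ 3.2 30.9 67.5] yaw -65.8 F [-1.9 -0.7  0.5] q7 -0.91 grip 0.0003
210 [0.71 0.11 0.1 ] [ 0.   0.  -5.8]
216 [1.48 0.15 0.1 ] [  0.    0.  -11.8]
222 [2.25 0.1  0.1 ] [  0.    0.  -17.8]
228 [ 3.01 -0.02  0.1 ] [  0.    0.  -23.8]
234 [ 3.75 -0.22  0.1 ] [  0.    0.  -29.8]
```

View pics/w6.png

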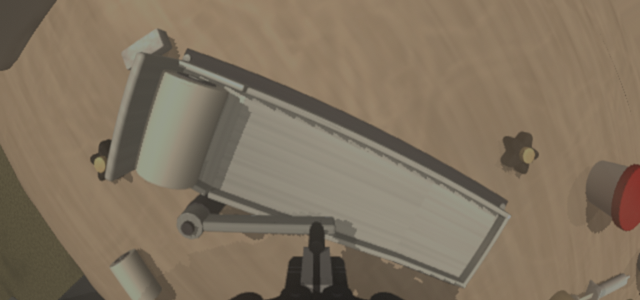

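Finger is against the peg (317,235), centred; the arm is moving in over the wall. Continue the arc.

{"method": "arm_command", "body": {"gripper": [0, 0, 0, 0, 0], "slide": [[0.7, 0.1, 0], [1.5, 0.1, 0], [2.2, 0.1, 0], [3.0, 0, 0], [3.7, -0.2, 0]], "turn": [[0, 0, -5.8], [0, 0, -11.8], [0, 0, -17.8], [0, 0, -23.8], [0, 0, -29.8]]}}

```text
clock: 9.78
position: [0.5358, -0.1926, 0.0674]
tool_rot: [-3.142, 0.0, 0.962]
force: [-0.4, -1.5, 0.1]
grip_width: 0.0001
```

```bash
python3 -c "
from h import *
state(); arc([240,246,252,258,263])"
```

```text
t 9.78 gutter mm [20.2 -2.  67.4] yaw -36.2 F [-0.4 -1.5  0.1] q7 -0.55 grip 0.0001
240 [0.82 0.13 0.09] [-0.   0.  -6.2]
246 [1.59 0.17 0.09] [ -0.    0.  -12.2]
252 [2.36 0.12 0.09] [ -0.    0.  -18.2]
258 [ 3.12 -0.01  0.09] [ -0.    0.  -24.2]
263 [ 3.74 -0.17  0.09] [ -0.    0.  -29.2]
```

{"method": "arm_command", "body": {"gripper": [0, 0, 0, 0, 0], "slide": [[0.7, 0.1, 0], [1.5, 0.2, 0], [2.3, 0.1, 0], [3.1, 0, 0], [3.7, -0.2, 0]], "turn": [[0, 0, -6.2], [0, 0, -12.2], [0, 0, -18.2], [0, 0, -24.2], [0, 0, -29.2]]}}

```text
clock: 10.4
position: [0.5554, -0.161, 0.0674]
tool_rot: [3.142, 0.0, 1.471]
force: [-0.6, -1.2, 0.7]
grip_width: -0.0001
```

```bash
python3 -c "
from h import *
state(); arc([266,268,270]); arc([270],d=13); f=vision.grab_frame('wrist'); cv2.imwrite('pics/w7.png',f[:300])"
```

```text
t 10.4 gutter mm [ 51.3 -22.2  67.4] yaw -7.0 F [-0.6 -1.2  0.7] q7 -0.21 grip -0.0001
266 [0.39 0.11 0.09] [-0.  0. -3.]
268 [0.64 0.14 0.09] [-0.  0. -5.]
270 [0.89 0.17 0.09] [-0.  0. -7.]
270 [1.09 0.15 0.09] [-0.  0. -7.]
```

View pics/w7.png

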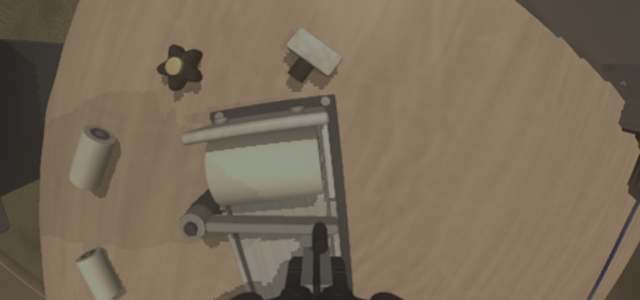

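{"method": "arm_command", "body": {"gripper": [0, 0, 0, 0, 0], "slide": [[0.3, 0.1, 0], [0.5, 0.1, 0], [0.7, 0.1, 0], [0.8, 0.2, 0], [0.8, 0.2, 0]], "turn": [[0, 0, -3], [0, 0, -5], [0, 0, -7], [0, 0, -7], [0, 0, -7]]}}

```text
clock: 11.08
position: [0.5582, -0.1533, 0.0674]
tool_rot: [-3.142, -0.0, 1.591]
force: [0.5, -0.5, 0.9]
grip_width: -0.0003
```

```bash
python3 -c "
from h import *
state()"
```

```text
t 11.07 gutter mm [ 59.  -25.2  67.4] yaw -0.1 F [ 0.5 -0.5  0.9] q7 -0.13 grip -0.0003
```

Not at the limit yet (no force rise); small steps on.

{"method": "arm_command", "body": {"gripper": [0, 0, 0, 0], "slide": [[0.1, 0, 0], [0.2, 0, 0], [0.2, 0, 0], [0.2, 0, 0]], "turn": [[0, 0, 0], [0, 0, 0], [0, 0, 0], [0, 0, 0]]}}

```text
clock: 11.58
position: [0.5582, -0.1518, 0.0674]
tool_rot: [3.141, 0.0, 1.591]
force: [0.9, -4.9, -0.5]
grip_width: -0.0002
```

```bash
python3 -c "
from h import *
state()"
```

```text
t 11.57 gutter mm [ 60.5 -25.2  67.4] yaw -0.1 F [ 0.9 -4.9 -0.5] q7 -0.14 grip -0.0002
```

{"method": "arm_command", "body": {"gripper": [0, 0, 0], "slide": [[0.1, 0, 0], [0.1, 0, 0], [0.1, 0, 0]], "turn": [[0, 0, 0], [0, 0, 0], [0, 0, 0]]}}

```text
clock: 11.95
position: [0.5581, -0.1515, 0.0675]
tool_rot: [3.141, 0.001, 1.591]
force: [0.8, -9.6, -0.4]
grip_width: -0.0
```

```bash
python3 -c "
from h import *
state()"
```

```text
t 11.95 gutter mm [ 60.7 -25.2  67.5] yaw -0.1 F [ 0.8 -9.6 -0.4] q7 -0.14 grip -0.0
```

The limit is stiff: it's fully closed. Back off straight, then up.

{"method": "arm_command", "body": {"gripper": [0, 0, 0, 0, 0], "slide": [[-0.4, 0, 0], [-1.2, 0, 0], [-2.5, 0, -1], [-3.5, 0, -4], [-4.5, 0, -8]], "turn": [[0, 0, 0], [0, 0, 0], [0, 0, 0], [0, 0, 0], [0, 0, 0]]}}

```text
clock: 12.58
position: [0.5586, -0.1963, 0.1484]
tool_rot: [-3.141, -0.001, 1.591]
force: [-0.0, -1.0, 0.3]
grip_width: -0.0002
```

{"method": "arm_command", "body": {"gripper": [0, 0, 0, 0], "slide": [[-1, 0, -2], [-2, 0, -3], [-2, 0, -3], [-2, 0, -3]], "turn": [[0, 0, 0], [0, 0, 0], [0, 0, 0], [0, 0, 0]]}}

```text
clock: 13.08
position: [0.5591, -0.2149, 0.1765]
tool_rot: [-3.14, -0.001, 1.592]
force: [0.2, -0.2, -0.7]
grip_width: -0.0001
```

```bash
python3 -c "
from h import *
state(); f=vision.grab_frame('wrist'); T=vision.camera_model('wrist')['T']; np.save('T8.npy',T); cv2.imwrite('pics/w8.png',cv2.resize(f[0:240,180:460],None,fx=2.5,fy=2.5,interpolation=cv2.INTER_CUBIC))
s=vision.grab_frame('side'); cv2.imwrite('pics/s8.png',cv2.resize(s[150:320,200:440],None,fx=3.2,fy=3.2))"
```

```text
t 13.07 gutter mm [ -2.7 -24.7 176.5] yaw -0.0 F [ 0.2 -0.2 -0.7] q7 0.05 grip -0.0001
```

View pics/w8.png

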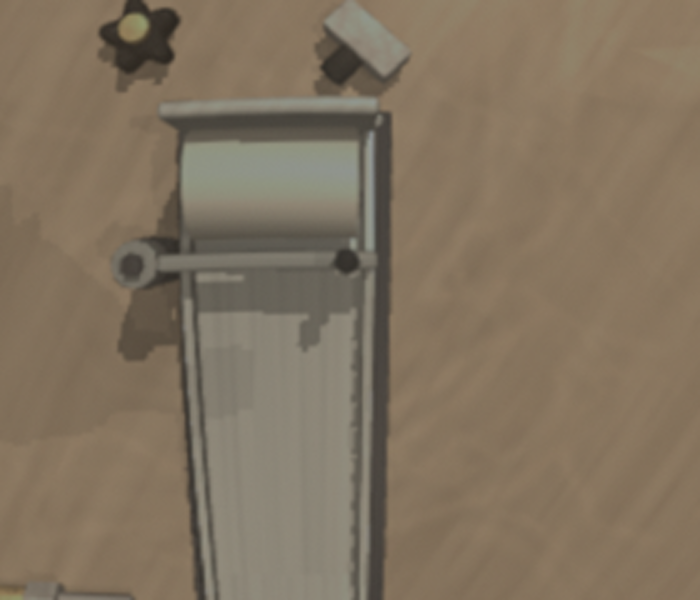

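```bash
python3 -c "
from h import *
T=np.load('T8.npy'); c=lambda x,y:((x+.5)/2.5+179.5,(y+.5)/2.5-.5)
h=wray(c(133,264),.064,T); p=wray(c(346,260),.08,T); e=wray(c(376,260),.06,T)
l,r=wray(c(183,262),.06,T),wray(c(370,259.5),.06,T)
print(h,p,e,l,r, 'arm dir deg',np.degrees(np.arctan2(*(r-l)[::-1]))%360, np.degrees(np.arctan2(*(p-h)[::-1]))%360)
print('roller',wray(c(270,237),.046,T),wray(c(270,140),.05,T)); state()"
```

```text
[76.3 43.8] [ 76.1 -26.9] [ 75.6 -36.9] [76.1 27.5] [ 75.8 -34.9] arm dir deg 269.72454164386477 269.83791901929584
roller [83.6 -0.7] [117.6  -1.3]
t 13.18 gutter mm [ -2.4 -24.8 176.5] yaw -0.0 F [0.9 0.1 0.1] q7 0.05 grip 0.0001
```

Arm direction is 269.8° (limit 270.06°), and the roller is parked and blocked. Handing in.

```bash
python3 -c "
from workcell import job_done
print(job_done())"
```

```text
the job is handed in; nothing more can be done
None
```

The job is done and handed in after about 13 s of robot time. I pushed the roller with closed fingertips up the slope and over the crest. It then rolled to the stop plate by itself. After that I pushed the keeper round by its peg until it met its limit.

**Keeper:** It would go no further at the limit; the force rose from about 5 N to 10 N with almost no movement, and I backed off there. In the last wrist picture the arm points at about 269.8°, against 270.06° at the limit. The difference is within the error of measuring from the picture.

**Roller:** It lies against the stop plate, seen at about gutter x = 84 to 118 mm, behind the closed keeper.

**Robot and loose parts:** The gripper is clear of everything at about 176 mm height. The loose parts visible in the last picture look untouched.

**Checks that failed or disagreed:** I could not view the final side picture because the 12-picture limit was reached. That is more than the 8 planned. Wrist-camera readings of the post were off from its listed position by about 3–4 mm sideways, which made no difference to the result.

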